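# Zero the balance and poise the check weight over its pan

## Robot

A 6-joint arm with a two-finger parallel gripper is mounted at the origin on a cart in front of the work surface, level with it; the furniture and walls round the work are solid. World frame = base frame: x ahead of the robot, y to its left, z up, the work surface at z = 0. Lengths are in m, angles in degrees, forces in N, time in s.
With the tool pointing down it reaches from about 0.25 to 0.725 m from the base axis. Payload 9.7 kg.
Tool frame: the origin (TCP) lies between the finger pads; the fingertips stand bot.tcp_to_tips ahead of it and the grasp point (between the pads) lies 11 mm behind it (bot.tcp_to_tips is the distance from the TCP to the fingertips, in m); z points along the fingers, y is the line along which they close (so a half turn about z gives the same grasp; the last joint's range is limited). The gripper opens to 85 mm and grips with 20 to 120 N. Pads are 22 mm wide; open, the fingers measure 114 mm over their backs; the gripper's body (76 mm by 85 mm) begins 54 mm behind the grasp point. The pads swing forward as they close: fully open they stand 13 mm farther back than shut.
Start: joints at [67.838, 4.979, 10.078, 95.1, 0, 90], TCP at [0.207, 0.509, 0.239] pointing down, gripper open.
Joint ranges: [-179.16, 179.16], [-48.56, 103.87], [-65.8, 70.77], [-126.05, 130.52], [-82.76, 87.17], [-180, 180]. Speed limits (degrees/s): [127.2, 127.2, 147.25, 180, 180, 180].

## Interface

Orientations are given as [roll, pitch, yaw] about the fixed x, y, z axes, in that order (R = Rz(yaw) Ry(pitch) Rx(roll)).
In Python, from workcell import bot gives the robot as it stands. The module is installed in compiled form; this text tells all that it offers.
- The arm moves only by the tool carry_out, never from a script. Its arguments are lists of equal length, an entry for each row: "linear": the shift along the world's x, y, z normalised to -1 to 1, where 1 is 2 cm, a list of three; "rotation": the turn, a rotation vector about the world's x, y, z normalised to -1 to 1, where 1 is 8 degrees, a list of three; "grip": the closure, from -1 (fully open) to 1 (shut). In form: {"linear": [[tx, ty, tz], ...], "rotation": [[rx, ry, rz], ...], "grip": [grip, ...]}. A call has 1 to 12 rows; each row shifts and turns the commanded pose from where the row before left it; what a row does not reach is not made up. A row lasts 1/10 s, in which the tool goes at most 50 mm and 8.59 degrees, less where a joint would pass 70% of its speed; a pose out of reach is approached as far as the arm can. A call with a number of a shift or a turn outside -1 to 1 is refused whole. A call with a gripper value outside its range is refused whole. The fingers move at their own pace and stop on an object; "grip_force" is the grip in N (left out, the last holds). Time passes only in rows, so rows that do not move let the fingers close. It gives the time, the measured TCP pose, the force, the opening and the grip force at its end, in the units of the state.
- bot.get_obs(): the state, without advancing time (a new reading comes with each control period).
- bot.camera(name): name is "scene" or "top" or "wrist"; returns the picture (384x512x3 uint8, blue, green, red); there is no depth.
- bot.camera_model(name): a dict with "fx", "fy", "cx", "cy" (pixels), "camera_from_world" (4x4, takes a point from world to camera coordinates). Camera axes: x right, y up, looking along -z (the intrinsics and any distortion apply to the point x, -y, -z); pixel columns grow to the right and rows downward; lengths in m; the calibration is good to about 2 mm. The wrist camera is an equidistant fisheye: a pixel r from the principal point sees the ray r / f radians off the axis. A picture is of the moment at which its call begins: read the wrist's pose just before it. camera_model takes no time and is no camera call; for the wrist camera it gives the pose at the moment of the call.
- bot.job_done(): hands the job in; it is judged then, once.
The state is a dict: "time": time; "q": joint angles; "qd": joint speeds; "joint_efforts": joint torques, N m; "ee_pos": TCP position; "tcp_rot": TCP orientation; "wrist_force": force on the tool from outside, world axes, zero at the start; "torque": the same for the moment, N m; "opening": finger opening in m; "grasp_force": force on a finger pad.
Only numpy, scipy, OpenCV 4.12 (cv2) and the standard library are available. Lean on these libraries where they do the work, as an engineer would, in place of code of your own. Each camera call takes 0.05 s, during which the arm holds its last target. There are 200 camera calls.

## Task

The balance is due for its span check. First zero it with the pan empty: push the long tare bar on its front deck fully down and let it come back up. Then take the largest of the three brass weights out of the wooden block, carry it over the glass draught shield and hold it upright over the middle of the pan, about 1 cm above it and still, ready to be lowered when the display asks for it: the program finishes while holding it there. Touch neither pan nor glass, do not press the small round power key, and leave the other two weights, the vials and the dropper bottle where they are.

Things in the scene. Friction and masses are not known exactly. Their poses are not given: they have to be found in the camera images.
- balance: white precision balance, 270 mm deep (x), 190 mm wide (y), fixed. Origin: centre of its underside on the desk, z up; -x is its front: a flat key deck 36 mm high along the front edge (x -135 to -80 mm) with tare bar and power key, then a sloping display up to the housing top at z 65 mm, where shield and pan stand, centred at x 52 mm, y 0.
- tare_bar (a joint): travel of the tare bar: 0 m up, 0.005 m fully down. Pressed vertically; spring 1.8 N at the start to 4.8 N fully down, it comes back up by itself.
- tare_top (a point): centre of the top face of the tare bar, the long grey key (26 mm in balance x, 92 mm in balance y), 45 mm above the desk when up; it moves with the bar.
- power_key (a joint): travel of the power key: 0 m up, 0.003 m down; sprung. Not to be pressed.
- power_top (a point): centre of the top of the power key, the small round grey key of diameter 23 mm on the same deck, 90 mm to the left of the tare bar's centre (balance +y), 43 mm above the desk.
- pan: the pan, a round steel plate of diameter 108 mm, part of the balance.
- pan_top (a point): centre of the upper face of the pan, 78 mm above the desk; z up.
- shield: round draught shield of clear glass with steel rims round the pan, open at the top: inner diameter 141 mm, outer 151 mm, standing on the balance.
- shield_rim (a point): centre of the shield's open top, level with its upper rim, 121.5 mm above the desk (43.5 mm above the pan).
- weight_block: hardwood block 138 x 50 x 24 mm, fixed, with three bored seats 10 mm deep in a row along its x axis for the weights. Origin: centre of its underside, on the desk. Seats at x -42 mm (large weight, bore 30 mm), +3 mm (middle weight), +43 mm (small weight), y 0.
- large_weight: the largest weight, brass, 0.2 kg, 50 mm tall: a cylindrical body of diameter 28 mm and 34 mm height, a short neck, and a knob of diameter 17 mm from 40 to 50 mm. Origin: centre of its underside, z along its axis. It stands upright in its seat, its underside 14 mm above the desk; lift it straight up.
- middle_weight: brass knob weight, diameter 22 mm, 34 mm tall, in the middle seat of the block. Origin: centre of its underside.
- small_weight: brass knob weight, diameter 18 mm, 27 mm tall, in the end seat farthest from the largest. Origin: centre of its underside.
- vial_a: capped glass vial, diameter 24 mm, 53 mm tall, standing between balance and block. Origin: centre of its underside.
- vial_b: another capped glass vial of the same size, standing farther back between balance and block. Origin: centre of its underside.
- dropper: amber dropper bottle, diameter 34 mm, 92 mm tall, standing behind the vials, between balance and block. Origin: centre of its underside.

How it is judged (in metres and radians):
On the way, in this order (a step that is already met when the one before it is completed fails the run):
1. the tare bar is pushed fully down (at least 4.3 of 5 mm) (value of joint tare_bar above 0.0043 m), for 0.1 s.
2. the tare bar is let up again while the largest weight still stands in its block (value of joint tare_bar below 0.0008 m and distance of large_weight from where it was at the start of the episode below 0.008 m), for 0.1 s.
3. the largest weight is held by the fingers, lifted clear of its seat (height (world z) of large_weight above 0.045 m and contact force between the fingers and large_weight above 1 N), for 0.1 s.
At the end, for the whole second after the job is handed in: The fingers hold the largest weight still and upright (0.12 rad), underside 3 to 18 mm above the pan, within 8 mm of its centre; nothing touches balance, pan or shield; tare bar up; other weights within 10 mm, vials and dropper bottle within 20 mm, of their start (horizontal distance between large_weight and pan_top below 0.008 m and z of large_weight in the frame of pan_top between 0.003 and 0.018 m and angle between large_weight's own z axis and vertical below 0.12 rad and linear speed of large_weight below 0.01 m/s and contact force between the fingers and large_weight above 1 N and contact force between balance and anything else below 0.3 N and value of joint tare_bar below 0.0008 m and distance of each of middle_weight, small_weight from where it was at the start of the episode below 0.01 m and distance of each of vial_a, vial_b, dropper from where it was at the start of the episode below 0.02 m); the arm keeps its last pose, push and grip.
It fails at once if the pan is touched (contact force between pan and anything else above 0.5 N).
It fails at once if the glass shield is touched (contact force between shield and anything else above 1 N).
It fails at once if the power key is pressed (value of joint power_key above 0.0015 m).
It fails at once if another weight is pulled out of its seat (distance of any of middle_weight, small_weight from where it was at the start of the episode above 0.01 m).
It fails at once if a vial or the dropper bottle is shoved or knocked over (distance of any of vial_a, vial_b, dropper from where it was at the start of the episode above 0.02 m or angle between any of vial_a, vial_b, dropper's own z axis and vertical above 0.5 rad).
It also fails if it takes over 51 s, if anything falls off the work surface, if the arm or the gripper's body presses on something with over 40 N, if the wrist force passes 120 N, or if a joint passes its speed limit or range.

## Working session

There is one attempt and no reset: what is moved stays moved. The work goes in short steps, Python scripts to look and compute and a tool call to move; the robot and the scene stay as the last step left them, time stands still between calls to the robot, and variables do not carry over. Pictures are saved under pics/ and viewed, at most 10 in all, crops included, and the job is handed in when it is done.

Besides the shell and the picture viewer there is one more tool, called after "Emit:" in YAML: its name, and indented under it one key for each argument. carry_out: Moves the arm, as the interface text tells. Its arguments: {"type":"object","properties":{"linear":{"type":"array","items":{"type":"array","items":{"type":"number"}}},"rotation":{"type":"array","items":{"type":"array","items":{"type":"number"}}},"grip":{"type":"array","items":{"type":"number"}},"grip_force":{"type":"number"}},"required":["linear","rotation","grip"]}

```bash
mkdir -p pics
python3 - <<'E'
from workcell import bot
import cv2,numpy as np
for n in("scene","top"):
    cv2.imwrite(f"pics/{n}0.png",cv2.resize(bot.camera(n),(800,600),interpolation=cv2.INTER_CUBIC))
    m=bot.camera_model(n);print(n,{k:(np.round(v,3).tolist() if k=="camera_from_world" else v) for k,v in m.items()})
o=bot.get_obs();print(o["ee_pos"],o["tcp_rot"],o["opening"],bot.tcp_to_tips,o["time"])
E
```

```text
scene {'fx': 434.9886730573026, 'fy': 434.9886730573026, 'cx': 261.7981500723818, 'cy': 195.35164093284715, 'camera_from_world': [[-0.894, -0.448, -0.013, 0.552], [0.337, -0.692, 0.638, -0.119], [-0.296, 0.566, 0.77, -0.83], [0.0, 0.0, 0.0, 1.0]]}
top {'fx': 488.73756184483767, 'fy': 488.73756184483767, 'cx': 249.94113053575546, 'cy': 191.84725747834955, 'camera_from_world': [[0.027, -1.0, 0.014, 0.138], [0.988, 0.028, 0.153, -0.556], [-0.153, 0.01, 0.988, -1.057], [0.0, 0.0, 0.0, 1.0]]}
[0.20739655 0.509187   0.23864638] [-1.79930384e+02  9.78228508e-04  1.57841085e+02] 0.08538043690890225 0.008 0.1
```

View pics/scene0.png

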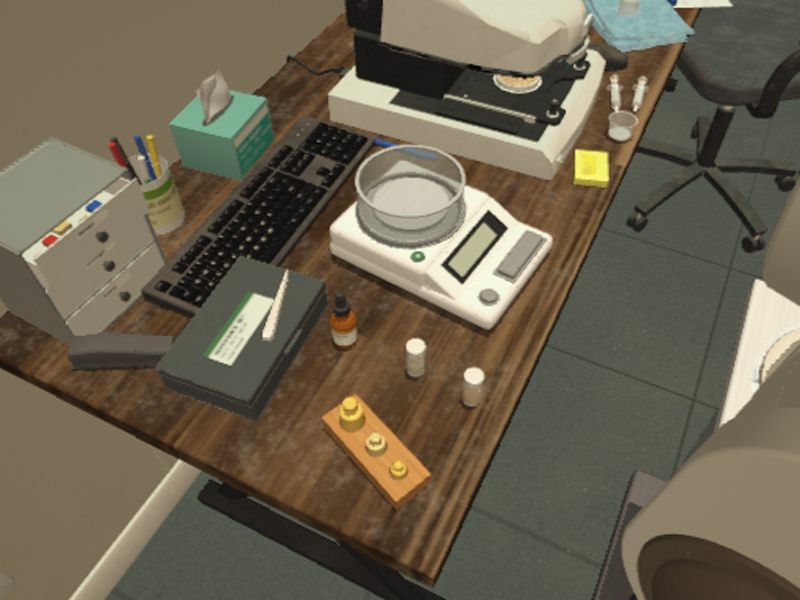

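View pics/top0.png

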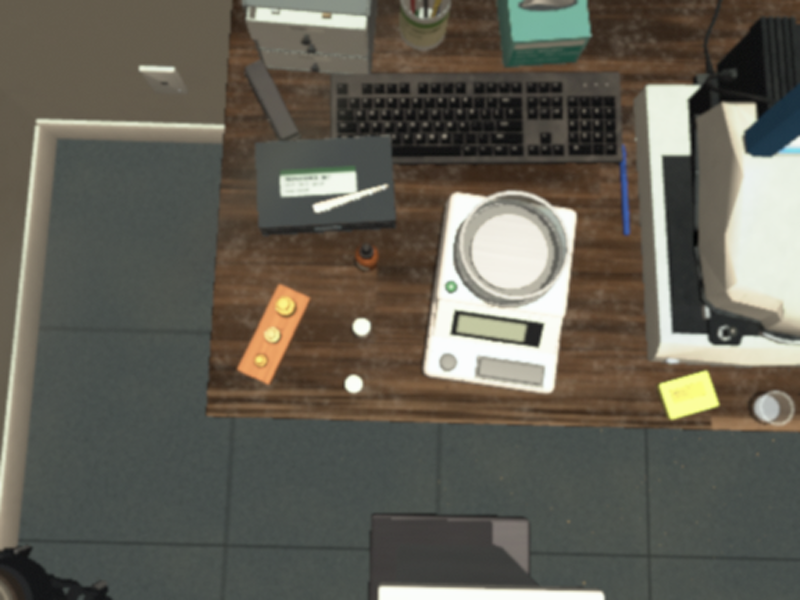

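Run:
```python
from workcell import bot
import cv2
t=bot.camera("top");s=bot.camera("scene")
cv2.imwrite("pics/c_top.png",cv2.resize(t[120:255,150:380],None,fx=3.4,fy=3.4,interpolation=cv2.INTER_CUBIC))
cv2.imwrite("pics/c_sc.png",cv2.resize(s[90:210,205:360],None,fx=5,fy=5,interpolation=cv2.INTER_CUBIC))
cv2.imwrite("pics/c_sc2.png",cv2.resize(s[185:330,195:320],None,fx=4,fy=4,interpolation=cv2.INTER_CUBIC))
```

```text
(no output)
```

View pics/c_top.png

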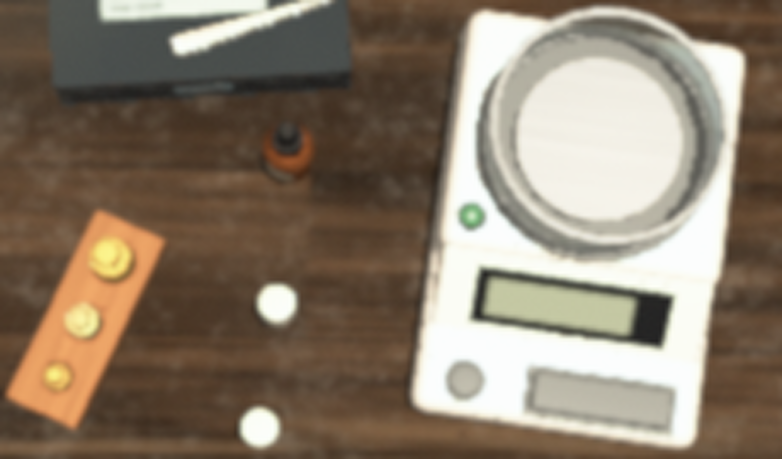

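View pics/c_sc.png

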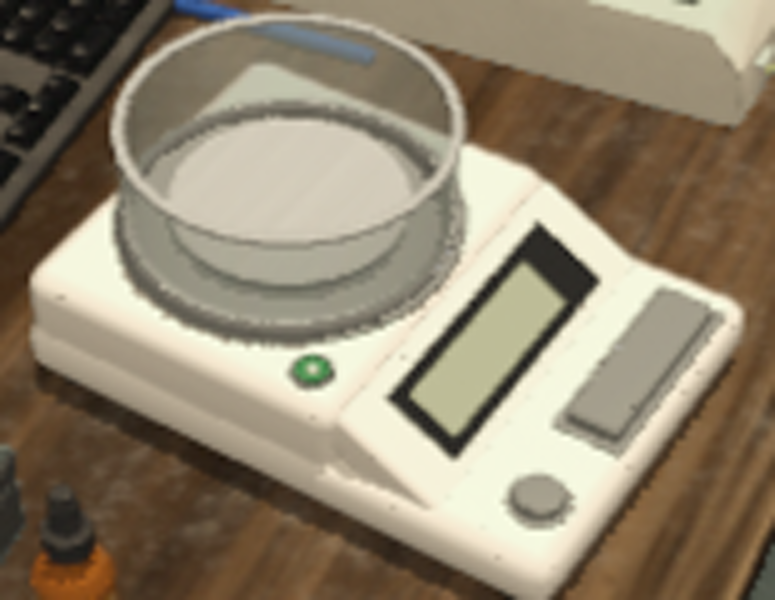

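View pics/c_sc2.png

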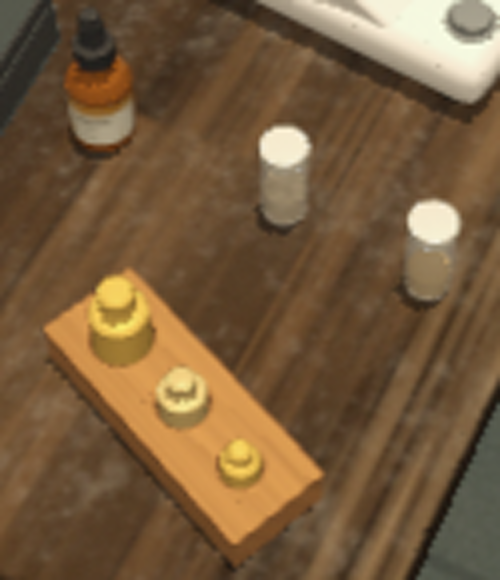

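```bash
cat > fit.py <<'E'
from workcell import bot
import numpy as np
from scipy.optimize import least_squares as LS
M={n:bot.camera_model(n) for n in("top","scene")}
def proj(n,P):
    m=M[n];C=m["camera_from_world"];c=np.atleast_2d(P)@C[:3,:3].T+C[:3,3]
    return np.c_[m["cx"]+m["fx"]*c[:,0]/-c[:,2],m["cy"]-m["fy"]*c[:,1]/-c[:,2]]
def px(u,f,o): return (np.array(u)+.5)/f-.5+np.array(o)
T=lambda u:("top",px(u,3.4,(150,120)))
S=lambda u:("scene",px(u,5,(205,90)))
Q=lambda u:("scene",px(u,4,(195,185)))
bal={"tare":((-.1075,0,.045),[T((602,399)),S((644,362))]),"power":((-.1075,.09,.043),[T((465,379)),S((540,496))]),
"pan":((.052,0,.078),[T((600,140))])}
blk={"L":((-.042,0,.064),[T((112,250)),Q((116,289))]),"M":((.003,0,.048),[T((83,318)),Q((181,382))]),"s":((.043,0,.041),[T((58,375)),Q((240,450))]),
"c1":((-.069,-.025,.024),[T((97,209)),Q((44,327))]),"c2":((-.069,.025,.024),[T((165,240)),Q((127,268))]),"c3":((.069,.025,.024),[T((76,430)),Q((323,474))]),"c4":((.069,-.025,.024),[T((7,396)),Q((235,543))]),}
rim=[T((489,7)),T((724,245)),S((111,15)),S((466,243))]
def w(p,q): c,s=np.cos(p[2]),np.sin(p[2]);return np.array([p[0]+c*q[0]-s*q[1],p[1]+s*q[0]+c*q[1],q[2]])
def loc(n,u,z): return LS(lambda v:(proj(n,[v[0],v[1],z])-u).ravel(),[.4,.2]).x
def rimres(p):
    a=np.linspace(0,6.283,180);c=w(p,(.052,0,.1215));P=c+np.c_[.0755*np.cos(a),.0755*np.sin(a),0*a];r=[]
    for i in(0,2):
        q=proj(rim[i][0],P);r+=list(q.min(0)-rim[i][1])+list(q.max(0)-rim[i+1][1])
    return np.array(r)
def res(p,d,rm=0):
    r=[(proj(n,w(p,q))-u).ravel() for q,l in d.values() for n,u in l]
    if rm:r.append(rimres(p))
    return np.concatenate(r)
for nm,d,p0,rm in(("bal",bal,[.5,.1,0],1),("blk",blk,[.4,.4,3],0)):
    best=min((LS(res,[*p0[:2],a],args=(d,rm),loss="soft_l1") for a in np.arange(-3,3.2,.8)),key=lambda r:r.cost)
    p=best.x;print(nm,p[:2].round(4),np.degrees(p[2]).round(2),"px res",res(p,d,rm).round(1).tolist())
    for k,(q,l) in d.items(): print(k,w(p,q).round(4),*[(n,loc(n,u,q[2]).round(4)) for n,u in l])
    if rm:print("panC",w(p,(.052,0,.078)).round(4))
for k,z,l in(("va",.053,[T((260,427)),Q((434,217))]),("vb",.053,[T((277,303)),Q((286,143))]),("dr",.092,[T((288,133)),Q((90,18))])):
    print(k,*[(n,loc(n,u,z).round(4)) for n,u in l])
E
python3 fit.py
```

```text
bal [ 0.5679 -0.0125] 2.4 px res [-0.9, -2.6, -3.2, -2.1, -1.2, 3.9, 3.4, 0.7, -0.6, -0.0, -0.2, 0.1, 2.0, -0.0, 0.1, -1.3, 0.2, -0.7]
tare [ 0.4605 -0.017   0.045 ] ('top', array([ 0.4547, -0.019 ])) ('scene', array([ 0.4519, -0.014 ]))
power [0.4567 0.0729 0.043 ] ('top', array([0.4655, 0.0704])) ('scene', array([0.4636, 0.0742]))
pan [ 0.6198 -0.0103  0.078 ] ('top', array([ 0.6198, -0.0117]))
panC [ 0.6198 -0.0103  0.078 ]
blk [0.5005 0.3223] -202.89 px res [-1.9, 0.7, -0.2, -0.3, -1.3, 0.0, -0.0, -1.9, -1.4, -0.0, 0.1, -1.1, -0.1, 0.3, -0.1, -0.1, -0.3, 0.1, 0.7, -0.5, -0.5, -0.5, 0.3, -0.8, -0.3, 0.3, 0.1, -0.0]
L [0.5392 0.306  0.064 ] ('top', array([0.5409, 0.3018])) ('scene', array([0.5386, 0.3063]))
M [0.4977 0.3235 0.048 ] ('top', array([0.4979, 0.3206])) ('scene', array([0.496 , 0.3266]))
s [0.4609 0.339  0.041 ] ('top', array([0.4609, 0.336 ])) ('scene', array([0.4601, 0.3408]))
c1 [0.5738 0.3185 0.024 ] ('top', array([0.5744, 0.3184])) ('scene', array([0.5734, 0.3186]))
c2 [0.5543 0.2724 0.024 ] ('top', array([0.5546, 0.2718])) ('scene', array([0.5549, 0.274 ]))
c3 [0.4272 0.3261 0.024 ] ('top', array([0.4262, 0.3249])) ('scene', array([0.427 , 0.3276]))
c4 [0.4467 0.3722 0.024 ] ('top', array([0.4473, 0.3716])) ('scene', array([0.4467, 0.3723]))
va ('top', array([0.4302, 0.2028])) ('scene', array([0.4304, 0.2026]))
vb ('top', array([0.5107, 0.1944])) ('scene', array([0.5103, 0.1947]))
dr ('top', array([0.6153, 0.1899])) ('scene', array([0.6141, 0.1951]))
```

Run:
```python
exec(open("fit.py").read().split("for nm,d")[0])
def r(v):
    return np.concatenate([rimres([v[0]-.052,v[1],0])]+[(proj("top",[v[0],v[1],.078])-T((600,140))[1]).ravel()*.5])
s=LS(r,[.62,-.01],loss="soft_l1");print("pan",s.x,s.fun.round(1))
print("start q",bot.get_obs()["q"], bot.get_obs()["time"])
```

```text
pan [ 0.61950882 -0.00840134] [-1.1  0.2  1.1  0.1 -0.2 -0.8 -0.  -0.1 -0.7  0. ]
start q [ 6.78374976e+01  4.99946498e+00  1.00521170e+01  9.50989672e+01
 -1.11144400e-03  9.00018711e+01] 0.2
```

Emit:
carry_out:
  linear:
    - [0.45,-1,0]
    - [0.45,-1,0]
    - [0.45,-1,0]
    - [0.45,-1,0]
    - [0.45,-1,0]
    - [0.45,-1,0]
    - [0.45,-1,0]
    - [0.45,-1,0]
    - [0.45,-1,0]
    - [0.45,-1,0]
    - [0.45,-1,0]
    - [0.45,-1,0]
  rotation:
    - [0,0,0]
    - [0,0,0]
    - [0,0,0]
    - [0,0,0]
    - [0,0,0]
    - [0,0,0]
    - [0,0,0]
    - [0,0,0]
    - [0,0,0]
    - [0,0,0]
    - [0,0,0]
    - [0,0,0]
  grip: [1,1,1,1,1,1,1,1,1,1,1,1]

```text
time: 1.4
ee_pos: [0.3157, 0.2685, 0.2392]
tcp_rot: [180.0, 0.0, 157.8]
wrist_force: [0.3, 0.4, 0.8]
opening: -0.0
grasp_force: 0.0
```

Emit:
carry_out:
  linear:
    - [0.45,-1,0]
    - [0.45,-1,0]
    - [0.45,-1,0]
    - [0.45,-1,0]
    - [0.45,-1,0]
    - [0.45,-1,0]
    - [0.45,-1,0]
    - [0.45,-1,0]
    - [0.45,-1,0]
    - [0.45,-1,0]
    - [0.45,-1,0]
    - [0.45,-1,0]
  rotation:
    - [0,0,0]
    - [0,0,0]
    - [0,0,0]
    - [0,0,0]
    - [0,0,0]
    - [0,0,0]
    - [0,0,0]
    - [0,0,0]
    - [0,0,0]
    - [0,0,0]
    - [0,0,0]
    - [0,0,0]
  grip: [1,1,1,1,1,1,1,1,1,1,1,1]

```text
time: 2.6
ee_pos: [0.4237, 0.0285, 0.2392]
tcp_rot: [180.0, -0.0, 157.8]
wrist_force: [-0.6, 0.3, 0.1]
opening: 0.0001
grasp_force: 0.0
```

Emit:
carry_out:
  linear:
    - [0.5,-0.75,0]
    - [0.5,-0.75,0]
    - [0.5,-0.75,0]
    - [0,0,-1]
    - [0,0,-1]
    - [0,0,-1]
    - [0,0,-1]
    - [0,0,-1]
    - [0,0,-1]
    - [0,0,-1]
    - [0,0,-1]
    - [0,0,-0.8]
  rotation:
    - [0,0,0]
    - [0,0,0]
    - [0,0,0]
    - [0,0,0]
    - [0,0,0]
    - [0,0,0]
    - [0,0,0]
    - [0,0,0]
    - [0,0,0]
    - [0,0,0]
    - [0,0,0]
    - [0,0,0]
  grip: [1,1,1,1,1,1,1,1,1,1,1,1]

```text
time: 3.8
ee_pos: [0.453, -0.0156, 0.062]
tcp_rot: [-180.0, -0.0, 157.8]
wrist_force: [0.3, 0.2, 0.6]
opening: 0.0001
grasp_force: 0.0
```

Run:
```python
from workcell import bot
import cv2
t=bot.camera("top");s=bot.camera("scene")
a=cv2.resize(t[195:265,250:380],(400,215));b=cv2.resize(s[110:220,250:390],(400,314))
cv2.imwrite("pics/tare.png",cv2.vconcat([a,b]))
print(bot.get_obs()["ee_pos"])
```

```text
[ 0.45203363 -0.01559317  0.06116496]
```

View pics/tare.png

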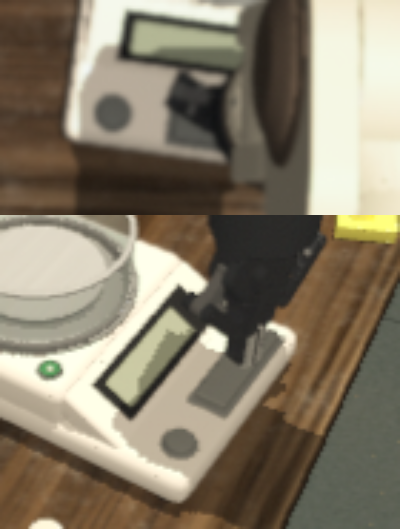

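The picture shows the closed fingers over the tare bar in both views (tips at about (245,355) in the lower half), well clear of the power key at (180,443). I'll press now.

Emit:
carry_out:
  linear:
    - [0,0,-0.3]
    - [0,0,-0.2]
    - [0,0,-0.1]
    - [0,0,0]
  rotation:
    - [0,0,0]
    - [0,0,0]
    - [0,0,0]
    - [0,0,0]
  grip: [1,1,1,1]

```text
time: 4.3
ee_pos: [0.4538, -0.0157, 0.0517]
tcp_rot: [180.0, 0.0, 157.8]
wrist_force: [0.2, -0.2, 2.3]
opening: 0.0001
grasp_force: 1.2
```

Emit:
carry_out:
  linear:
    - [0,0,-0.1]
    - [0,0,-0.1]
    - [0,0,0]
  rotation:
    - [0,0,0]
    - [0,0,0]
    - [0,0,0]
  grip: [1,1,1]

```text
time: 4.6
ee_pos: [0.4539, -0.0157, 0.048]
tcp_rot: [180.0, 0.1, 157.8]
wrist_force: [-1.9, -0.0, 6.3]
opening: -0.0001
grasp_force: 3.4
```

Emit:
carry_out:
  linear:
    - [0,0,-0.05]
    - [0,0,0]
    - [0,0,0]
    - [0,0,0]
  rotation:
    - [0,0,0]
    - [0,0,0]
    - [0,0,0]
    - [0,0,0]
  grip: [1,1,1,1]

```text
time: 5.0
ee_pos: [0.4539, -0.0157, 0.0479]
tcp_rot: [180.0, 0.1, 157.8]
wrist_force: [-5.4, 0.6, 15.7]
opening: -0.0005
grasp_force: 7.9
```

Emit:
carry_out:
  linear:
    - [0,0,0.5]
    - [0,0,0.5]
    - [0,0,0.5]
    - [0,0,1]
    - [0,0,1]
    - [0,0,1]
    - [0,0,1]
    - [0,0,1]
    - [0,0,1]
    - [0,0,0.5]
    - [0,0,0]
    - [0,0,0]
  rotation:
    - [0,0,0]
    - [0,0,0]
    - [0,0,0]
    - [0,0,0]
    - [0,0,0]
    - [0,0,0]
    - [0,0,0]
    - [0,0,0]
    - [0,0,0]
    - [0,0,0]
    - [0,0,0]
    - [0,0,0]
  grip: [1,1,1,1,1,1,1,1,1,1,1,1]

```text
time: 6.2
ee_pos: [0.4533, -0.0156, 0.2056]
tcp_rot: [-180.0, -0.0, 157.8]
wrist_force: [0.3, -0.5, -0.5]
opening: 0.0002
grasp_force: 0.0
```

Emit:
carry_out:
  linear:
    - [0.25,0.95,0]
    - [0.25,0.95,0]
    - [0.25,0.95,0]
    - [0.25,0.95,0]
    - [0.25,0.95,0]
    - [0.25,0.95,0]
    - [0.25,0.95,0]
    - [0.25,0.95,0]
    - [0.25,0.95,0]
    - [0.25,0.95,0]
    - [0.25,0.95,0]
    - [0.25,0.95,0]
  rotation:
    - [0,0,0]
    - [0,0,0]
    - [0,0,0]
    - [0,0,0]
    - [0,0,0]
    - [0,0,0]
    - [0,0,0]
    - [0,0,0]
    - [0,0,0]
    - [0,0,0]
    - [0,0,0]
    - [0,0,0]
  grip: [-1,-1,-1,-1,-1,-1,-1,-1,-1,-1,-1,-1]

```text
time: 7.4
ee_pos: [0.5135, 0.2134, 0.2054]
tcp_rot: [-179.9, -0.0, 157.8]
wrist_force: [-0.1, -0.1, 0.1]
opening: 0.0855
grasp_force: 0.0
```

Emit:
carry_out:
  linear:
    - [0.25,0.95,0]
    - [0.25,0.95,0]
    - [0.25,0.95,0]
    - [0.25,0.9,0]
    - [0.25,0.9,0]
    - [0,0,0]
    - [0,0,0]
  rotation:
    - [0,0,-0.1]
    - [0,0,0]
    - [0,0,0]
    - [0,0,0]
    - [0,0,0]
    - [0,0,0]
    - [0,0,0]
  grip: [-1,-1,-1,-1,-1,-1,-1]

```text
time: 8.1
ee_pos: [0.5383, 0.3057, 0.2055]
tcp_rot: [-179.9, -0.0, 157.1]
wrist_force: [0.2, -0.9, -0.4]
opening: 0.0854
grasp_force: 0.0
```

Run:
```python
from workcell import bot
import cv2,numpy as np
o=bot.get_obs();m=bot.camera_model("wrist");w=bot.camera("wrist")
np.savez("w.npz",**m,img=w);print(o["ee_pos"],o["tcp_rot"],{k:m[k] for k in("fx","fy","cx","cy")})
cv2.imwrite("pics/w.png",cv2.resize(w,(800,600),interpolation=cv2.INTER_CUBIC))
C=m["camera_from_world"]
for n,P in(("knob",(.5392,.306,.064)),("mid",(.4977,.3235,.048)),("small",(.4609,.339,.041)),("grasp",(*o["ee_pos"][:2],.064))):
    c=C[:3,:3]@np.array(P)+C[:3,3];v=np.array([c[0],-c[1],-c[2]]);r=np.hypot(*v[:2]);th=np.arctan2(r,v[2])
    print(n,((np.array([m["cx"],m["cy"]])+m["fx"]*th*v[:2]/r)*1.5625).round(1))
```

```text
[0.53829567 0.3057055  0.20554804] [-1.79935733e+02 -3.59829163e-02  1.57080037e+02] {'fx': 297.3186396354542, 'fy': 297.3186396354542, 'cx': 255.9923856125667, 'cy': 192.85129549675813}
knob [403.8 287.6]
mid [403.6 211.7]
small [403.4 148.9]
grasp [402.7 286.4]
```

View pics/w.png

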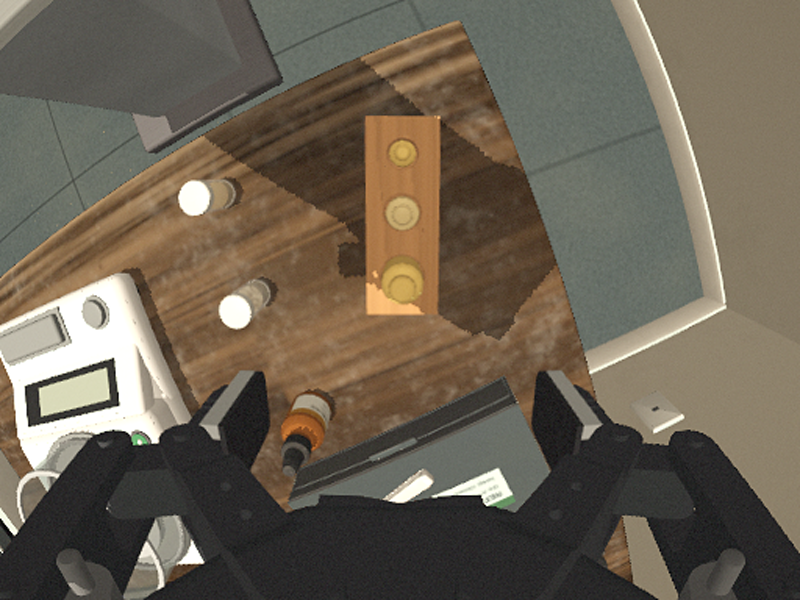

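The knob sits at (403,287), where the fit predicted it, and the block is square to the closing line. I'll descend and grip.

Emit:
carry_out:
  linear:
    - [0.05,0,-1]
    - [0,0,-1]
    - [0,0,-1]
    - [0,0,-1]
    - [0,0,-1]
    - [0,0,-1]
    - [0,0,-1]
    - [0,0,-0.8]
    - [0,0,-0.5]
    - [0,0,0]
  rotation:
    - [0,0,0]
    - [0,0,0]
    - [0,0,0]
    - [0,0,0]
    - [0,0,0]
    - [0,0,0]
    - [0,0,0]
    - [0,0,0]
    - [0,0,0]
    - [0,0,0]
  grip: [-1,-1,-1,-1,-1,-1,-1,-1,-1,-1]

```text
time: 9.15
ee_pos: [0.5388, 0.3047, 0.039]
tcp_rot: [-179.9, -0.1, 157.0]
wrist_force: [-1.0, 0.1, 0.7]
opening: 0.0854
grasp_force: 0.0
```

Emit:
carry_out:
  linear:
    - [0,0,0]
    - [0,0,0]
    - [0,0,0]
    - [0,0,0]
    - [0,0,0]
    - [0,0,0]
    - [0,0,0]
    - [0,0,0]
    - [0,0,0]
    - [0,0,0]
  rotation:
    - [0,0,0]
    - [0,0,0]
    - [0,0,0]
    - [0,0,0]
    - [0,0,0]
    - [0,0,0]
    - [0,0,0]
    - [0,0,0]
    - [0,0,0]
    - [0,0,0]
  grip: [1,1,1,1,1,1,1,1,1,1]
  grip_force: 30

```text
time: 10.15
ee_pos: [0.5398, 0.3056, 0.0411]
tcp_rot: [179.9, 0.0, 157.0]
wrist_force: [-0.5, -0.2, 4.9]
opening: 0.0266
grasp_force: 29.6
```

Emit:
carry_out:
  linear:
    - [0,0,0.2]
    - [0,0,0.3]
    - [0,0,0.5]
    - [0,0,1]
    - [0,0,1]
    - [0,0,1]
    - [0,0,1]
    - [0,0,1]
    - [0,0,1]
    - [0,0,1]
    - [0,0,0.5]
    - [0,0,0]
  rotation:
    - [0,0,0]
    - [0,0,0]
    - [0,0,0]
    - [0,0,0]
    - [0,0,0]
    - [0,0,0]
    - [0,0,0]
    - [0,0,0]
    - [0,0,0]
    - [0,0,0]
    - [0,0,0]
    - [0,0,0]
  grip: [1,1,1,1,1,1,1,1,1,1,1,1]

```text
time: 11.35
ee_pos: [0.5399, 0.3056, 0.212]
tcp_rot: [179.9, 0.1, 157.0]
wrist_force: [0.4, 1.5, -1.5]
opening: 0.0261
grasp_force: 29.8
```

Run:
```python
from workcell import bot
import cv2,numpy as np
o=bot.get_obs();print(o["ee_pos"],o["tcp_rot"],o["opening"],o["wrist_force"])
w=bot.camera("wrist");s=bot.camera("scene")
exec(open("fit.py").read().split("def px")[0])
p=proj("scene",o["ee_pos"])[0];print(p)
x,y=(p-45).astype(int);x=max(x,0);y=max(y,0);print(x,y)
a=cv2.resize(w[150:384,150:370],(420,447));b=cv2.resize(s[y:y+90,x:x+75],(373,447),interpolation=cv2.INTER_CUBIC)
cv2.imwrite("pics/held.png",cv2.hconcat([a,b]))
```

```text
[0.53993186 0.30560257 0.21203347] [1.79887790e+02 8.80257026e-02 1.57037186e+02] 0.026088376427397048 [ 0.38965871  1.47997428 -1.49964062]
[215.10035658 203.96375132]
170 158
```

View pics/held.png

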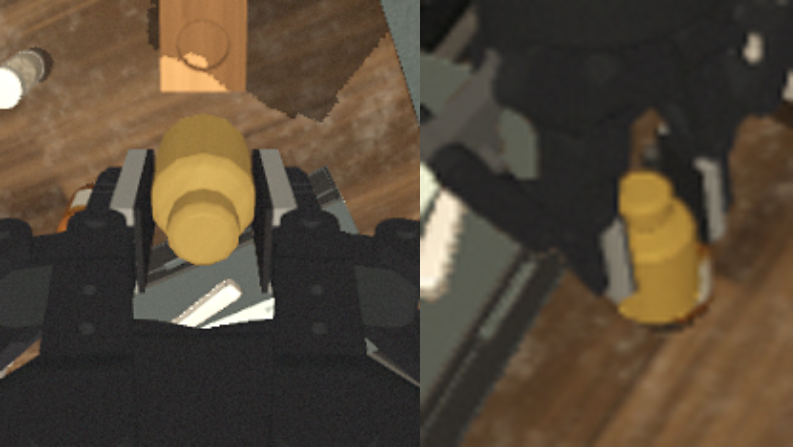

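Run:
```python
exec(open("fit.py").read().split("def px")[0])
print("pred top",proj("scene",[.5399,.3058,.235]),"pred bottom",proj("scene",[.5399,.3058,.185]))
u=np.array([215.2,195.8])
m=bot.camera_model("wrist");C=m["camera_from_world"]
def wp(P):
    c=C[:3,:3]@np.array(P)+C[:3,3];v=np.array([c[0],-c[1],-c[2]]);r=np.hypot(*v[:2]);return np.array([m["cx"],m["cy"]])+m["fx"]*np.arctan2(r,v[2])*v[:2]/r
print("wrist pred",wp([.5399,.3058,.235]))
uw=np.array([256.9,274.6])
print("triangulated",LS(lambda P:np.r_[proj("scene",P)[0]-u,wp(P)-uw],[.54,.306,.235]).x)
```

```text
pred top [[213.53906913 194.26695091]] pred bottom [[216.73046493 214.93631774]]
wrist pred [261.38982187 276.60073117]
triangulated [0.54056275 0.30342487 0.23047603]
```

Emit:
carry_out:
  linear:
    - [0.25,-0.5,0]
    - [0.25,-0.98,0]
    - [0.25,-0.98,0]
    - [0.25,-0.98,0]
    - [0.25,-0.98,0]
    - [0.25,-0.98,0]
    - [0.25,-0.98,0]
    - [0.25,-0.98,0]
    - [0.25,-0.98,0]
    - [0.25,-0.98,0]
    - [0.25,-0.98,0]
    - [0.25,-0.98,0]
  rotation:
    - [0,0,0]
    - [0,0,0]
    - [0,0,0]
    - [0,0,0]
    - [0,0,0]
    - [0,0,0]
    - [0,0,0]
    - [0,0,0]
    - [0,0,0]
    - [0,0,0]
    - [0,0,0]
    - [0,0,0]
  grip: [1,1,1,1,1,1,1,1,1,1,1,1]

```text
time: 12.65
ee_pos: [0.5993, 0.0781, 0.2092]
tcp_rot: [-179.9, -0.1, 157.0]
wrist_force: [0.0, 0.7, -2.0]
opening: 0.0262
grasp_force: 29.8
```

Emit:
carry_out:
  linear:
    - [0.25,-0.98,0]
    - [0.25,-0.98,0]
    - [0.25,-0.98,0]
    - [0.25,-0.98,0]
    - [0,-0.47,0]
    - [0,0,0]
    - [0,0,0]
    - [0,0,0]
  rotation:
    - [0,0,0]
    - [0,0,0]
    - [0,0,0]
    - [0,0,0]
    - [0,0,0]
    - [0,0,0]
    - [0,0,0]
    - [0,0,0]
  grip: [1,1,1,1,1,1,1,1]

```text
time: 13.45
ee_pos: [0.6193, -0.0073, 0.2102]
tcp_rot: [180.0, -0.0, 157.1]
wrist_force: [-0.2, 0.5, -1.5]
opening: 0.026
grasp_force: 29.8
```

Run:
```python
from workcell import bot
import cv2,numpy as np
o=bot.get_obs();print(o["ee_pos"],o["tcp_rot"],o["opening"],o["wrist_force"])
w=bot.camera("wrist");s=bot.camera("scene")
m=bot.camera_model("wrist");np.savez("w2.npz",**m)
a=cv2.resize(w[90:384,120:400],(428,450));b=cv2.resize(s[65:190,215:315],(360,450),interpolation=cv2.INTER_CUBIC)
cv2.imwrite("pics/over.png",cv2.hconcat([a,b]))
```

```text
[ 0.61927962 -0.00732754  0.21021268] [ 1.79992417e+02 -1.36241858e-02  1.57077987e+02] 0.026024036266551934 [-0.15924115  0.53284507 -1.53038277]
```

View pics/over.png

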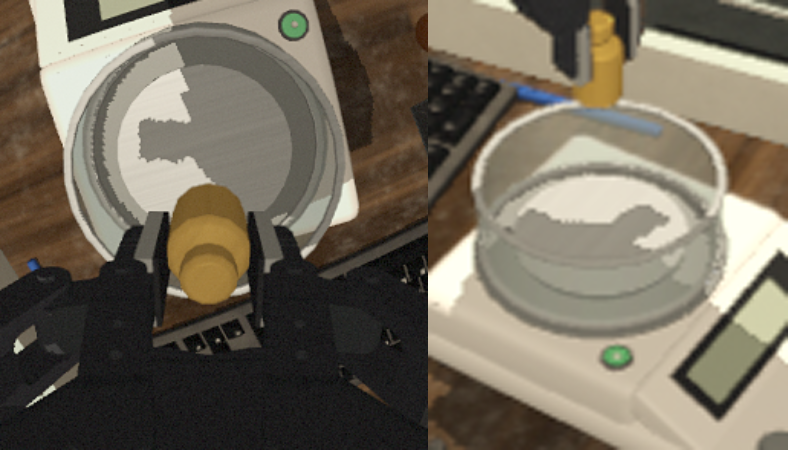

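Run:
```python
exec(open("fit.py").read().split("def px")[0])
m=np.load("w2.npz");C=m["camera_from_world"]
def wp(P):
    c=np.atleast_2d(P)@C[:3,:3].T+C[:3,3];v=c*[1,-1,-1];r=np.hypot(v[:,0],v[:,1]);return np.array([m["cx"],m["cy"]])+(m["fx"]*np.arctan2(r,v[:,2])/r)[:,None]*v[:,:2]
a=np.linspace(0,6.283,360);k=np.c_[np.cos(a),np.sin(a),0*a]
def bb(x,y):
    q=wp([x,y,.1215]+.0755*k);p=wp([x,y,.078]+.054*k)
    return np.r_[q[:,0].min(),q[:,0].max(),q[:,1].min(),p[:,0].min(),p[:,0].max(),p[:,1].min()]
obs=np.r_[np.array([64,344])/1.529+119.8,24/1.531+89.8,np.array([117,292])/1.529+119.8,65/1.531+89.8]
print(obs.round(1),bb(.6195,-.0085).round(1))
s=LS(lambda v:bb(*v)-obs,[.62,-.01],loss="soft_l1");print(s.x,s.fun.round(1))
print("weight top pred",wp([.6193,-.008,.229]),"seen",[208.5/1.529+119.8,280/1.531+89.8])
print("scene weight top/bot pred",proj("scene",[[.6193,-.008,.229],[.6193,-.008,.179]]),"seen",(600/3.6+214.6,20/3.6+64.6),(599/3.6+214.6,98/3.6+64.6))
```

```text
[161.7 344.8 105.5 196.3 310.8 132.3] [162.9 350.1 101.6 198.6 314.2 127.4]
[ 0.62172388 -0.01244787] [-1.6  1.7  0.9 -0.4  0.4 -0.8]
weight top pred [[258.08476827 268.70491636]] seen [256.1636363636364, 272.6870019595036]
scene weight top/bot pred [[261.47057208  70.38890401]
 [261.8186473   91.64343178]] seen (381.26666666666665, 70.15555555555555) (380.9888888888889, 91.82222222222222)
```

Emit:
carry_out:
  linear:
    - [0.05,-0.1,-0.5]
    - [0,0,-0.6]
    - [0,0,-0.6]
    - [0,0,-0.6]
    - [0,0,-0.6]
    - [0,0,-0.5]
    - [0,0,-0.4]
    - [0,0,-0.3]
    - [0,0,-0.3]
    - [0,0,-0.2]
    - [0,0,0]
    - [0,0,0]
  rotation:
    - [0,0,0]
    - [0,0,0]
    - [0,0,0]
    - [0,0,0]
    - [0,0,0]
    - [0,0,0]
    - [0,0,0]
    - [0,0,0]
    - [0,0,0]
    - [0,0,0]
    - [0,0,0]
    - [0,0,0]
  grip: [1,1,1,1,1,1,1,1,1,1,1,1]

```text
time: 14.75
ee_pos: [0.6206, -0.0101, 0.1185]
tcp_rot: [180.0, 0.0, 157.0]
wrist_force: [-0.4, -0.2, -1.2]
opening: 0.0261
grasp_force: 29.8
```

Run:
```python
from workcell import bot
import cv2,numpy as np
o=bot.get_obs();print(o["time"],o["ee_pos"],o["tcp_rot"],o["opening"],o["wrist_force"],o["grasp_force"])
s=bot.camera("scene")
cv2.imwrite("pics/fin.png",cv2.resize(s[85:175,215:315],(800,600)[::1],interpolation=cv2.INTER_CUBIC) if 0 else cv2.resize(s[85:175,215:315],None,fx=6,fy=6,interpolation=cv2.INTER_CUBIC))
exec(open("fit.py").read().split("def px")[0])
x,y,z=o["ee_pos"]
for d in(.027,.031):
    a=np.linspace(0,6.283,90);q=proj("scene",[x,y,z-d]+.014*np.c_[np.cos(a),np.sin(a),0*a])
    print(d,"low rim row",(q[:,1].max()-85)*6,"knob top",(proj("scene",[x,y,z-d+.05])[0]-[215,85])*6)
print("pan ctr",(proj("scene",[.6205,-.0105,.078])[0]-[215,85])*6)
```

```text
14.75 [ 0.62058968 -0.01007592  0.11854612] [1.79992900e+02 2.02910215e-02 1.57033385e+02] 0.02607954958141279 [-0.39203788 -0.16727148 -1.17556445] 29.818848283030093
0.027 low rim row 259.3924077883073 knob top [281.72215336 123.85631405]
0.031 low rim row 267.7792411400925 knob top [281.87333356 132.97145392]
pan ctr [284.74407897 261.11671118]
```

View pics/fin.png

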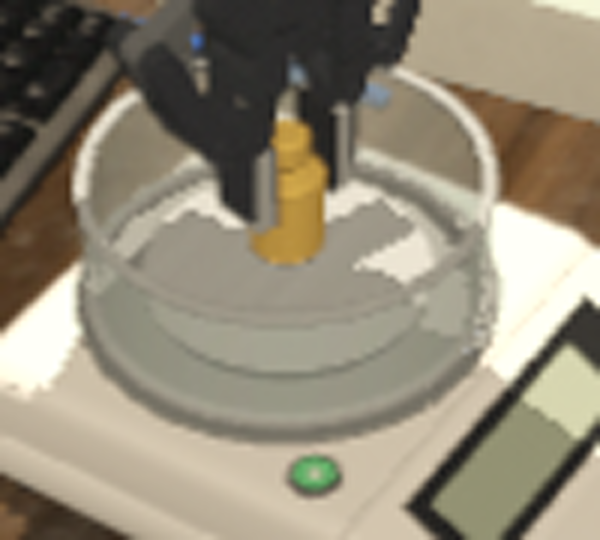

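The weight hangs upright inside the shield. Its lower edge is at about (287,264), which puts the underside roughly 11 mm above the pan, and nothing is touching. I'll hand it in.

```bash
python3 -c "
from workcell import bot
print(bot.job_done())"
```

```text
the job is handed in; nothing more can be done
None
```

The job is handed in: I pressed the tare bar down and let it up, and the arm now holds the largest weight upright and still, about 11 mm above the pan centre. The hand-in call returned no verdict, and I did not re-check the other weights, vials and bottle afterwards.

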